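# Level the setting-up shelf

## Robot

A 7-joint arm with a two-finger parallel gripper is mounted at the origin on the work surface. World frame = base frame: x ahead of the robot, y to its left, z up, the work surface at z = 0. Lengths are in m, angles in rad, forces in N, time in s.
With the tool pointing down it reaches from about 0.425 to 0.875 m from the base axis. Payload 8.4 kg.
Tool frame: the origin (TCP) lies at the very end of the fingers, on their centre line; the grasp point (between the pads) lies 19 mm behind it; x points along the fingers, z is the direction in which the jaws open and shut, and the axes are right-handed (so a half turn about x gives the same grasp; the last joint's range is limited). The gripper opens to 87 mm and grips with 3 to 60 N. Pads are 19 mm wide; open, the fingers measure 117 mm over their backs; the gripper's body (75 mm by 190 mm) begins 51 mm behind the grasp point.
Start: joints at [1.054, 0.333, 0.04, 1.465, -0.013, 1.343, -0.059], TCP at [0.264, -0.594, 0.223] pointing down, gripper open.
Joint ranges: [-2.58, 2.58], [-0.38, 2.09], [-1.3, 1.39], [0.25, 2.4], [-1.5, 4.64], [0.08, 2.09], [-2.65, 2.65]. Speed limits (rad/s): [2.22, 2.22, 2.79, 2.79, 3.14, 3.14, 3.14].

## Interface

Orientations are given as a unit quaternion [w, x, y, z].
In Python, from rig import bot, grab_frame, camera_model gives the robot as it stands.
- The arm moves only by the tool drive_tool, never from a script. Its argument "steps" is a list of rows, each a list of 4 numbers: the shift along the tool's x, y, z in cm, then the turn about the tool's x in degrees. In form: [[tx, ty, tz, roll], ...]. A call has 1 to 8 rows; each row shifts and turns the commanded pose from where the row before left it, along the tool's axes as they then stand; what a row does not reach is not made up. A row lasts 1/8 s, in which the tool goes at most 62.5 mm and 10.7 degrees, less where a joint would pass 70% of its speed; a pose out of reach is approached as far as the arm can. A call with a gripper value outside its range is refused whole. "jaw" is the opening, from -1 (shut) to 1 (fully open), set as the call begins (left out, the last holds). The fingers move at their own pace and stop on an object; "newtons" is the grip in N (left out, the last holds). Time passes only in rows, so rows that do not move let the fingers close. It gives the time, the measured TCP pose, the force and the opening at its end, in the units of the state.
- bot.state(): the state, without advancing time (a new reading comes with each control period).
- grab_frame(name): name is "scene" or "top"; returns the picture (384x512x3 uint8, blue, green, red); there is no depth.
- camera_model(name): a dict with "fx", "fy", "cx", "cy" (pixels), "eye" and "rotation" of the camera in the world. Camera axes: x right, y down, z forward; pixel columns grow to the right and rows downward; lengths in m; the calibration is good to about 2 mm. A picture is of the moment at which its call begins. camera_model takes no time and is no camera call.
- bot.close_job(): hands the job in, once; it reports no verdict.
The state is a dict: "time_s": time; "q": joint angles; "qd": joint speeds; "effort": joint torques, N m; "eef_pos": TCP position; "orientation": TCP orientation; "wrist_force": force on the tool from outside, world axes, zero at the start; "ft_torque": the same for the moment, N m; "width": opening from 0.0 (shut) to 1.0 (fully open).
Only numpy, scipy, OpenCV 4.12 (cv2) and the standard library are available. Lean on these libraries where they do the work, as an engineer would, in place of code of your own. Each camera call takes 0.05 s, during which the arm holds its last target.

## Task

Stand the spirit level upright on the little aluminium shelf, lengthwise on the black line and midway between the two brass pegs, and let go of it; then turn the black knob of the levelling foot until the bubble sits still between the two black lines of the vial. Finally press down firmly on top of the spirit level with the gripper, about as hard as the weight of a 1 kg bag, and finish like that, still holding the level pressed onto the level shelf with the bubble centred. Leave the other things on the bench where they are.

Things in the scene. Friction and masses are not known exactly. Their poses are not given: they have to be found in the camera images.
- level_mid (a point): Centre (half-way up) of the loose spirit level: aluminium bar 160 mm long (x), 26 mm wide (y), 42 mm tall (z), about 0.25 kg, upright on the bench at first. Orange cap at the +x end, black cap at -x (it may go either way round). In its top: a 58 mm yellow-green vial with white bubble 14 mm long, two black lines 20 mm apart. The top is solid: press it anywhere.
- level: The same spirit level; origin at the centre of its underside, same axes.
- bubble (a joint): Position (m) of the bubble's centre along the spirit level's x axis; 0 = midway between the lines, + towards the orange end. It goes to the higher end, 0.35 m per rad of slope (6.1 mm per degree), stops at 16 mm either way and needs about 1.5 s to settle. All of it is between the lines within 3 mm of 0.
- shelf_mark (a point): Middle of the black line, on the top surface of the tilting aluminium shelf, midway between the brass pegs. z: the shelf's upward normal; y: along the line, from foot (-y) to hinge (+y). The two brass pegs (12 mm diameter, 14 mm tall) stand on the line, their centres 105 mm to +y and to -y. It is 65 mm above the bench when the shelf is level.
- shelf: The same tilting shelf, a plate 130 mm deep (x), 285 mm long (y), 10 mm thick; origin on the hinge axis, 140 mm to +y of the middle of the line and 5 mm below the top surface; same axes. It keeps the slope that the foot gives it, also when pressed.
- foot_knob (a point): Centre of the levelling foot's round black knob (40 mm diameter, 28 mm tall, orange disc on top), beyond the shelf's -y end, 99 mm above the bench. It turns on the spot about the vertical. Clockwise from above raises the shelf's -y end, 0.025 rad of slope per rad; it starts 0.026 to 0.053 rad too low. Stiff (0.2 N m: grip with 20 N or more), stays where left.
- mug: White ceramic mug of pencils, 80 mm diameter, 92 mm tall, pencils to 170 mm; origin at the centre of its underside. Leave alone.
- mirror: Chrome round mirror housing lying face down, 110 mm diameter, 42 mm tall, with a short stem; origin at the centre of its underside. Leave alone.
- brake_lever: Aluminium brake lever lying on the bench, 180 mm long, 16 mm thick; origin on the bench at its middle. Leave alone.
- plug_gauge: Steel spark plug gauge, 85 mm case 16 mm wide and 12 mm thick with fanned blades; origin under the middle of the case. Leave alone.
Mind the look-alikes: they are no part of the job. What is shaped like the level but pink is not meant.

How it is judged:
On the way, in this order (a step that is already met when the one before it is completed fails the run):
1. the spirit level stands on the line midway between the pegs, let go (x of level_mid in the frame of shelf_mark between -0.012 and 0.012 m and y of level_mid in the frame of shelf_mark between -0.018 and 0.018 m and z of level_mid in the frame of shelf_mark between 0.017 and 0.025 m and angle between the x axis of level_mid and the y axis of shelf_mark, either way round below 0.12 rad and angle between the z axis of level_mid and the z axis of shelf_mark, either way round below 0.04 rad and contact force between the fingers and level below 0.1 N and linear speed of level below 0.01 m/s), for 0.3 s.
2. the bubble is centred, the spirit level still in place and not touched (x of level_mid in the frame of shelf_mark between -0.012 and 0.012 m and y of level_mid in the frame of shelf_mark between -0.018 and 0.018 m and z of level_mid in the frame of shelf_mark between 0.017 and 0.025 m and angle between the x axis of level_mid and the y axis of shelf_mark, either way round below 0.12 rad and angle between the z axis of level_mid and the z axis of shelf_mark, either way round below 0.04 rad and value of joint bubble between -0.003 and 0.003 m and angle between shelf_mark's own z axis and vertical below 0.012 rad and contact force between the fingers and level below 0.1 N and angular speed of shelf below 0.01 rad/s), for 0.3 s.
At the end, for the whole second after the job is handed in: Level on the shelf within 12 mm of the line, 18 mm of the middle lengthwise and 7 degrees of the line; bubble within 3 mm of centre, shelf within 0.7 degrees of level; gripper presses the level (over 4 N; 7 to 30 N between level and shelf, weight included); all still (x of level_mid in the frame of shelf_mark between -0.012 and 0.012 m and y of level_mid in the frame of shelf_mark between -0.018 and 0.018 m and z of level_mid in the frame of shelf_mark between 0.017 and 0.025 m and angle between the x axis of level_mid and the y axis of shelf_mark, either way round below 0.12 rad and angle between the z axis of level_mid and the z axis of shelf_mark, either way round below 0.04 rad and value of joint bubble between -0.003 and 0.003 m and angle between shelf_mark's own z axis and vertical below 0.012 rad and contact force between the fingers and level above 4 N and contact force between level and shelf between 7 and 30 N and linear speed of level below 0.01 m/s); the arm keeps its last pose, push and grip.
It fails at once if the mug of pencils is moved by more than 30 mm or tipped (distance of mug from where it was at the start of the episode above 0.03 m or angle between mug's own z axis and vertical above 0.4 rad).
It fails at once if the mirror housing is moved by more than 30 mm or tipped (distance of mirror from where it was at the start of the episode above 0.03 m or angle between mirror's own z axis and vertical above 0.4 rad).
It fails at once if the brake lever is moved by more than 30 mm or tipped (distance of brake_lever from where it was at the start of the episode above 0.03 m or angle between brake_lever's own z axis and vertical above 0.4 rad).
It fails at once if the spark plug gauge is moved by more than 30 mm or tipped (distance of plug_gauge from where it was at the start of the episode above 0.03 m or angle between plug_gauge's own z axis and vertical above 0.4 rad).
It fails at once if the level is slammed or crushed onto the shelf with over 60 N (contact force between level and shelf above 60 N).
It also fails if it takes over 72 s, if anything falls off the work surface, if the arm or the gripper's body presses on something with over 40 N, if the wrist force passes 120 N, or if a joint passes its speed limit or range.

## Working session

There is one attempt and no reset: what is moved stays moved. The work goes in short steps, Python scripts to look and compute and a tool call to move; the robot and the scene stay as the last step left them, time stands still between calls to the robot, and variables do not carry over. Pictures are saved under pics/ and viewed, and the job is handed in when it is done.

Besides the shell and the picture viewer there is one more tool, called as name(argument=value, ...) on one line, values as JSON. drive_tool: Moves the arm, as the interface text tells. Its arguments: {"type":"object","properties":{"steps":{"type":"array","items":{"type":"array","items":{"type":"number"}}},"jaw":{"type":"number"},"newtons":{"type":"number"}},"required":["steps"]}

```bash
ls; mkdir -p pics
python3 - <<'E'
from rig import bot, grab_frame, camera_model
import cv2
for n in("scene","top"):
    f=grab_frame(n); cv2.imwrite(f"pics/{n}0.png",f); c=camera_model(n); print(n,c)
print(bot.state())
E
```

```text
pics
scene {'fx': 477.38787346072843, 'fy': 477.38787346072843, 'cx': 246.78503326288978, 'cy': 187.5259623901133, 'eye': array([1.58634631, 0.36142115, 0.92012057]), 'rotation': array([-0.26834304,  0.53426881,  0.71845218, -0.35549306])}
top {'fx': 377.7715834725627, 'fy': 377.7715834725627, 'cx': 261.7136036250902, 'cy': 194.55668719945785, 'eye': array([0.47813235, 0.02400493, 1.18620155]), 'rotation': array([ 0.02495625, -0.69900945,  0.71435015, -0.02160625])}
{'time_s': 0.1, 'q': array([ 1.05379029,  0.33382694,  0.03988384,  1.46619538, -0.01338577,
        1.34329006, -0.0585004 ]), 'qd': array([-0.00067162, -0.00134881,  0.00123789, -0.0023567 , -0.0001711 ,
        0.00023058, -0.00039207]), 'effort': array([ 4.30110333e-03, -6.57808328e+01,  1.34036075e+00, -4.04711044e+01,
       -5.94876241e-02,  4.09251661e-02,  1.25964752e-04]), 'eef_pos': array([ 0.26353353, -0.59371274,  0.22175082]), 'orientation': array([ 0.59236681,  0.38568835,  0.59326994, -0.38519713]), 'wrist_force': array([ 0.7911472 , -0.00934975, -0.55307308]), 'ft_torque': array([-0.02728141, -0.00184053, -0.01509144]), 'width': 1.001065206144363}
```

View pics/scene0.png

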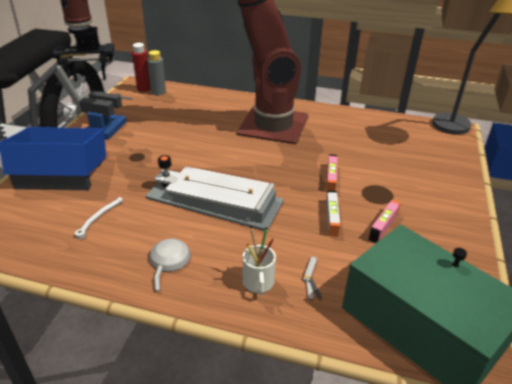

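View pics/top0.png

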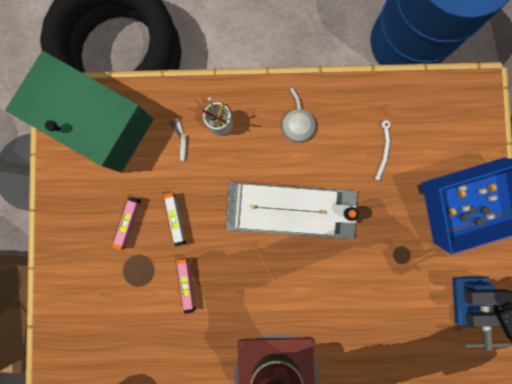

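```bash
cat > h.py <<'E'
import numpy as np, cv2
from rig import bot, grab_frame, camera_model
from scipy.spatial.transform import Rotation as R
def cam(n):
    c=camera_model(n); q=c['rotation']; return c,R.from_quat([q[1],q[2],q[3],q[0]]).as_matrix()
def ray(n,u,v,z):
    c,M=cam(n); d=M@np.array([(u-c['cx'])/c['fx'],(v-c['cy'])/c['fy'],1.]); return c['eye']+d*(z-c['eye'][2])/d[2]
def proj(n,p):
    c,M=cam(n); d=M.T@(np.array(p)-c['eye']); return np.array([c['fx']*d[0]/d[2]+c['cx'],c['fy']*d[1]/d[2]+c['cy']])
def crop(img,x0,y0,x1,y1,s,name): cv2.imwrite('pics/'+name,cv2.resize(img[y0:y1,x0:x1],None,fx=s,fy=s,interpolation=cv2.INTER_CUBIC))
def tcp():
    s=bot.state(); q=s['orientation']; return s,R.from_quat([q[1],q[2],q[3],q[0]]).as_matrix()
E
python3 - <<'E'
from h import *
print(proj('top',[0,0,0]),proj('scene',[0,0,0]))
print(proj('top',[.264,-.594,.22]))
f=cv2.imread('pics/top0.png'); crop(f,100,180,220,320,4,'c1.png'); crop(f,215,170,370,250,5,'c2.png')
f=cv2.imread('pics/scene0.png'); crop(f,140,145,350,250,3.8,'c3.png')
s,M=tcp(); print(M.round(3))
E
```

```text
[275.07789321 376.37471001] [272.73543196 124.29461945]
[511.98831056 299.67689775]
[[-0.001  0.914  0.406]
 [ 0.001  0.406 -0.914]
 [-1.    -0.    -0.001]]
```

View pics/c1.png

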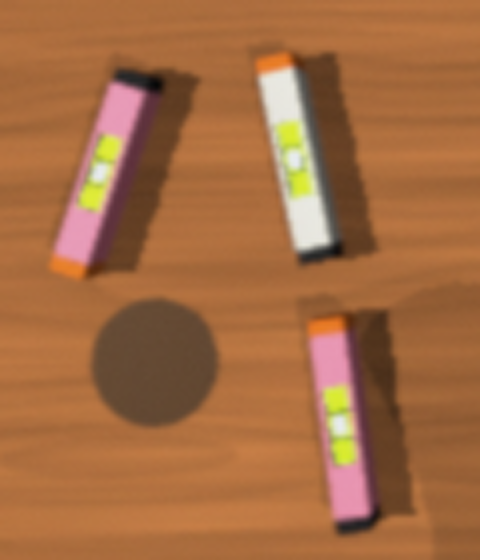

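View pics/c2.png

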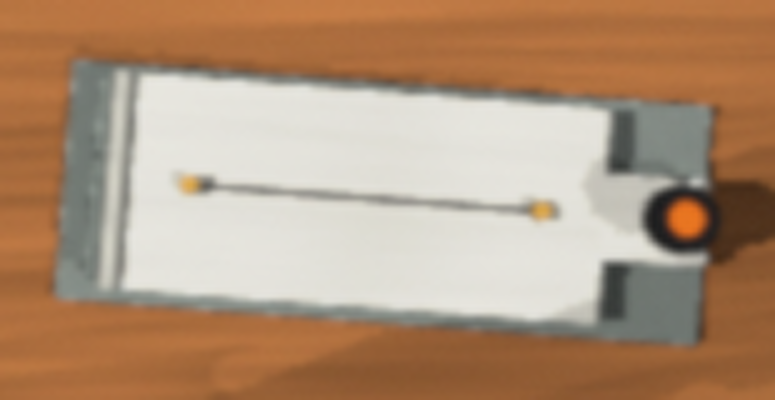

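View pics/c3.png

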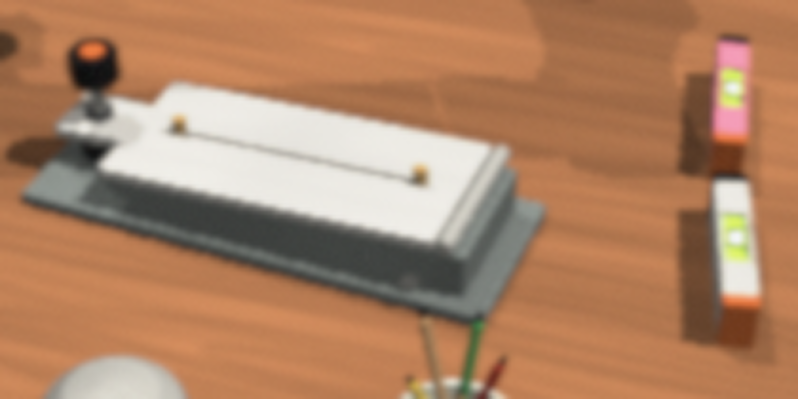

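Run:
```python
from h import *
def blobs(n,lo,hi,roi,amin=3):
    f=cv2.imread(f'pics/{n}0.png'); x0,y0,x1,y1=roi
    h=cv2.cvtColor(cv2.resize(f[y0:y1,x0:x1],None,fx=4,fy=4,interpolation=cv2.INTER_CUBIC),cv2.COLOR_BGR2HSV)
    m=cv2.inRange(h,np.array(lo),np.array(hi)); k,l,st,c=cv2.connectedComponentsWithStats(m)
    return [( (c[i]+.5)/4-.5+[x0,y0],st[i,4]/16) for i in range(1,k) if st[i,4]/16>amin],m
# level
for n,roi in(('top',(150,185,195,250)),('scene',(318,185,350,235))):
    g,_=blobs(n,(25,120,120),(45,255,255),roi,2); o,_=blobs(n,(5,190,150),(16,255,255),roi,2)
    print(n,'green',g,'orange',o)
    # all: white body+green mask -> minAreaRect
    x0,y0,x1,y1=roi; f=cv2.resize(cv2.imread(f'pics/{n}0.png')[y0:y1,x0:x1],None,fx=4,fy=4,interpolation=cv2.INTER_CUBIC); h=cv2.cvtColor(f,cv2.COLOR_BGR2HSV)
    m=cv2.inRange(h,np.array((0,0,185)),np.array((179,60,255)))|cv2.inRange(h,np.array((22,60,120)),np.array((48,255,255)))
    m=cv2.morphologyEx(m,cv2.MORPH_CLOSE,np.ones((7,7)))
    cs,_=cv2.findContours(m,0,2); c=max(cs,key=cv2.contourArea); r=cv2.minAreaRect(c); b=(cv2.boxPoints(r)+.5)/4-.5+[x0,y0]
    print('box',b.round(1).tolist())
    P=np.array([ray(n,*p,.042)[:2] for p in b]); print('world',P.round(4).tolist(),'centre',P.mean(0).round(4),[round(float(np.linalg.norm(P[i]-P[i-1])),4) for i in range(4)])
    e=[P[1]-P[0],P[2]-P[1]]; e=max(e,key=np.linalg.norm); print('ang',np.degrees(np.arctan2(e[1],e[0])))
# pegs
for n,roi in(('top',(240,195,345,225)),('scene',(175,170,260,200))):
    print(n,'brass',blobs(n,(12,110,110),(28,255,255),roi,.5)[0])
print('knob',blobs('top',(3,150,150),(16,255,255),(335,200,370,230))[0],blobs('scene',(3,150,130),(16,255,255),(155,150,175,165),1)[0])
```

```text
top green [(array([171.92114604, 213.55502028]), np.float64(30.8125)), (array([174.40869565, 225.13478261]), np.float64(28.75))] orange [(array([168.07614943, 194.70603448]), np.float64(27.1875))]
box [[164.0, 198.6], [172.7, 196.8], [181.9, 240.3], [173.3, 242.1]]
world [[0.5478, 0.3255], [0.5528, 0.2991], [0.4207, 0.272], [0.4158, 0.2982]] centre [0.4843 0.2987] [0.1348, 0.0269, 0.1348, 0.0267]
ang -168.41593842092027
scene green [(array([332.89      , 203.05833333]), np.float64(9.375)), (array([333.6215035 , 210.91520979]), np.float64(8.9375))] orange []
box [[327.4, 192.8], [337.2, 192.0], [339.6, 221.7], [329.8, 222.5]]
world [[0.4262, 0.2748], [0.4137, 0.3024], [0.548, 0.328], [0.5593, 0.3024]] centre [0.4868 0.3019] [0.136, 0.0303, 0.1368, 0.028]
ang 10.782662146512529
top brass [(array([252.63679245, 206.47877358]), np.float64(6.625)), (array([322.86775362, 211.63405797]), np.float64(8.625))]
scene brass [(array([177.90316901, 170.09683099]), np.float64(4.4375)), (array([211.625     , 169.81944444]), np.float64(0.5625)), (array([243.18868476, 172.80696572]), np.float64(240.6875)), (array([186.73928571, 177.16785714]), np.float64(2.1875)), (array([250.225, 190.17 ]), np.float64(3.125))]
knob [(array([360.1497093 , 200.38517442]), np.float64(10.75)), (array([351.90728228, 213.32545045]), np.float64(41.625)), (array([362.59166667, 227.47261905]), np.float64(13.125))] [(array([163.73951943, 157.42868098]), np.float64(30.5625))]
```

Run:
```python
from h import *
print(ray('top',173.16,219.35,.042),ray('top',168.08,194.7,.042),ray('scene',333.25,207,.042))
for a in(.03,.04,.05):
    A=ray('top',252.64,206.48,.079-.035*a-.003);B=ray('top',322.87,211.63,.079-.245*a-.003)
    print(a,A,B,np.linalg.norm(A-B),np.degrees(np.arctan2((A-B)[1],(A-B)[0])),(A+B)/2)
    A=ray('scene',250.2,190.2,.079-.035*a-.003);B=ray('scene',186.74,177.17,.079-.245*a-.003); print('  sc',A,B,np.linalg.norm(A-B),(A+B)/2)
print('knob',ray('top',351.9,213.3,.113),ray('scene',163.74,157.43,.113))
```

```text
[0.48434477 0.29815617 0.042     ] [0.55944726 0.31315734 0.042     ] [0.48851381 0.30154602 0.042     ]
0.03 [0.51691479 0.05593039 0.07495   ] [ 0.49742249 -0.15097869  0.06865   ] 0.20792067788211835 84.61821485923137 [ 0.50716864 -0.04752415  0.0718    ]
  sc [0.52338193 0.06067438 0.07495   ] [ 0.50926314 -0.14433109  0.06865   ] 0.20558762621820514 [ 0.51632253 -0.04182836  0.0718    ]
0.04 [0.51692701 0.05594045 0.0746    ] [ 0.49746478 -0.15136231  0.0662    ] 0.20838370797205072 84.6366146183474 [ 0.50719589 -0.04771093  0.0704    ]
  sc [0.52294174 0.06054983 0.0746    ] [ 0.50616396 -0.14578633  0.0662    ] 0.20718751247752284 [ 0.51455285 -0.04261825  0.0704    ]
0.05 [0.51693922 0.0559505  0.07425   ] [ 0.49750707 -0.15174592  0.06375   ] 0.20886757280005858 84.6549457304182 [ 0.50722314 -0.04789771  0.069     ]
  sc [0.52250154 0.06042529 0.07425   ] [ 0.50306479 -0.14724157  0.06375   ] 0.20883859901989582 [ 0.51278317 -0.04340814  0.069     ]
knob [ 0.49015121 -0.22606632  0.113     ] [ 0.49034627 -0.22419938  0.113     ]
```

The white-bodied bar at top px (175,219) (orange cap at 168,195) is the level. The bars at (126,223) and (185,284) are pink, so they are look-alikes. The crop confirms this. Pegs are 208 mm apart (expected 210), and the knob lies on the line at 178 mm, so the measurements fit together.

drive_tool(steps=[[0, 4, 0, 6.3], [0, 5, 0, 6.3], [0, 5, 0, 0], [0, 5, 0, 0], [0, 0, 0, 0]], jaw=1)

```text
time_s: 0.72
eef_pos: [0.4511, -0.5395, 0.2211]
orientation: [0.548, 0.447, 0.549, -0.445]
wrist_force: [0.1, -0.0, -0.1]
width: 1.005
```

```bash
cat >> h.py <<'E'
def go(x,y,z,yawz=None):
    s,M=tcp(); p=s['eef_pos']; d=M.T@(np.array([x,y,z])-p)*100
    a=np.degrees(np.arctan2(M[1,2],M[0,2])); print('t',round(s['time_s'],2),'tcp',p.round(4),'zang',a.round(2),'Fw',s['wrist_force'].round(2),'w',round(s['width'],3))
    print('delta tool cm',d.round(2),'roll', None if yawz is None else round((a-yawz+180)%360-180,2), 'tilt',M[:,0].round(4),'q7',s['q'][6].round(2))
E
python3 -c "
from h import *
go(.485,.2995,.2,-78.6)"
```

```text
t 0.72 tcp [ 0.4511 -0.5395  0.2211] zang -78.25 Fw [ 0.08 -0.03 -0.11] w 1.005
delta tool cm [  2.37  20.41 -81.44] roll 0.35 tilt [ 0.001   0.0031 -1.    ] q7 -0.55
```

drive_tool(steps=[[0, 1.3, -5, 0], [0, 1.3, -5, 0], [0, 1.3, -5, 0], [0, 1.3, -5, 0], [0, 1.3, -5, 0], [0, 1.3, -5, 0], [0, 1.3, -5, 0], [0, 1.3, -5, 0]])

```text
time_s: 1.72
eef_pos: [0.4685, -0.1295, 0.2225]
orientation: [0.547, 0.448, 0.547, -0.449]
wrist_force: [0.6, -0.4, -0.7]
width: 1.002
```

drive_tool(steps=[[0, 1.3, -5, 0], [0, 1.3, -5, 0], [0, 1.3, -5, 0], [0, 1.3, -5, 0], [0, 1.3, -5, 0], [0, 1.3, -5, 0], [1, 1.2, -5, 0], [1, 0, 0, 0]])

```text
time_s: 2.72
eef_pos: [0.4876, 0.2341, 0.2021]
orientation: [0.548, 0.447, 0.549, -0.446]
wrist_force: [0.8, 0.5, -0.3]
width: 1.001
```

```bash
python3 -c "
from h import *
go(.485,.2995,.1,-78.6)
f=grab_frame('top'); crop(f,100,150,300,300,4,'t1.png')"
```

```text
t 2.73 tcp [0.4876 0.2341 0.2021] zang -78.36 Fw [ 0.76  0.47 -0.33] w 1.001
delta tool cm [10.22  1.07 -6.44] roll 0.24 tilt [-6.0e-04  1.6e-03 -1.0e+00] q7 -1.98
```

View pics/t1.png

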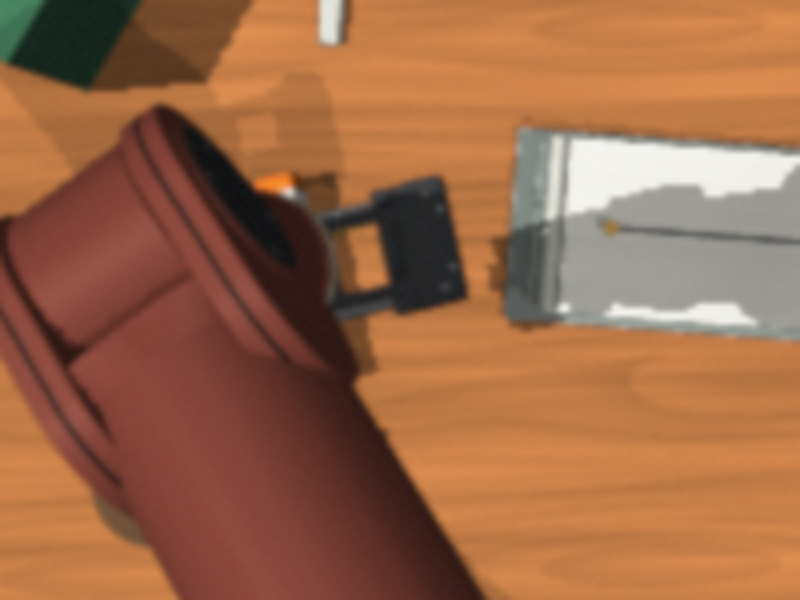

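drive_tool(steps=[[1, 0.5, -3.2, 0.2], [2, 0.5, -3.2, 0], [3, 0, 0, 0], [3, 0, 0, 0], [0, 0, 0, 0], [0, 0, 0, 0]])

```text
time_s: 3.52
eef_pos: [0.487, 0.2944, 0.1138]
orientation: [0.546, 0.45, 0.546, -0.449]
wrist_force: [0.8, 0.2, 0.2]
width: 1.003
```

```bash
python3 -c "
from h import *
go(.485,.2995,.013,-78.6)
f=grab_frame('scene'); crop(f,250,60,450,260,3,'s1.png')"
```

```text
t 3.52 tcp [0.487  0.2944 0.1138] zang -78.95 Fw [0.76 0.18 0.25] w 1.003
delta tool cm [10.08 -0.11 -0.54] roll -0.35 tilt [ 1.1e-03  1.0e-04 -1.0e+00] q7 -2.16
```

View pics/s1.png

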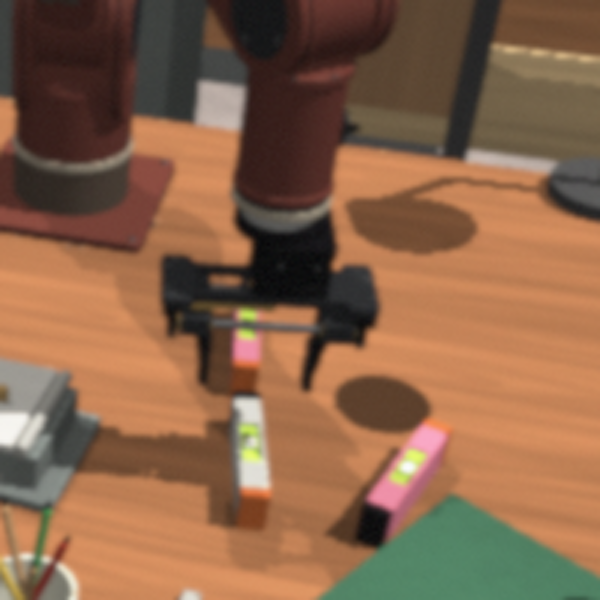

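drive_tool(steps=[[2, 0, -0.5, -0.3], [2, 0, 0, 0], [2, 0, 0, 0], [2, 0, 0, 0], [1.5, 0, 0, 0], [0.5, 0, 0, 0], [0, 0, 0, 0]])

```text
time_s: 4.45
eef_pos: [0.4851, 0.3002, 0.0125]
orientation: [0.547, 0.448, 0.547, -0.448]
wrist_force: [0.4, 0.1, 0.4]
width: 0.999
```

drive_tool(steps=[[0, 0, 0, 0], [0, 0, 0, 0], [0, 0, 0, 0], [0, 0, 0, 0], [0, 0, 0, 0], [0, 0, 0, 0]], jaw=-1, newtons=20)

```text
time_s: 5.2
eef_pos: [0.4851, 0.3001, 0.0126]
orientation: [0.547, 0.448, 0.547, -0.448]
wrist_force: [-0.2, 0.7, -1.1]
width: 0.399
```

```bash
python3 -c "
from h import *
go(.485,.2995,.15)
f=grab_frame('scene'); crop(f,250,60,450,260,3,'s2.png')"
```

```text
t 5.2 tcp [0.4851 0.3001 0.0126] zang -78.57 Fw [-0.2   0.73 -1.14] w 0.399
delta tool cm [-13.74  -0.02   0.05] roll None tilt [-0.  0. -1.] q7 -2.24
```

View pics/s2.png

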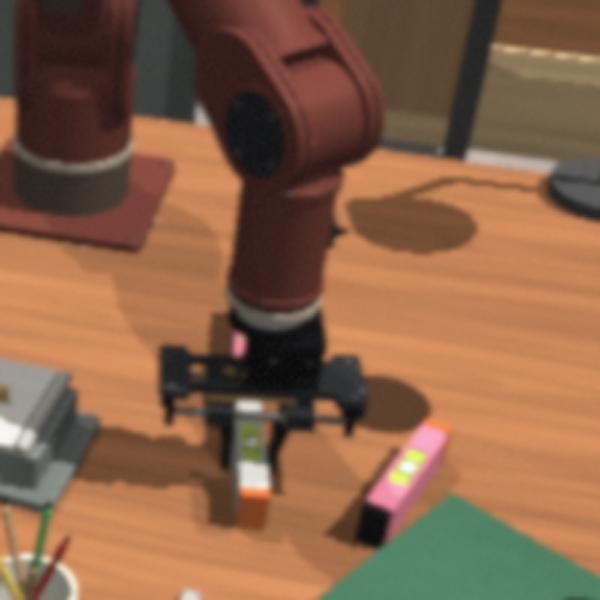

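drive_tool(steps=[[0, 0, 0, 0], [0, 0, 0, 0], [0, 0, 0, 0], [0, 0, 0, 0]])

```text
time_s: 5.75
eef_pos: [0.4851, 0.3001, 0.0126]
orientation: [0.547, 0.448, 0.547, -0.448]
wrist_force: [0.3, -0.4, -0.4]
width: 0.297
```

drive_tool(steps=[[-1, 0, 0, 0], [-2, 0, 0, 0], [-3, 0, 0, 0], [-3, 0, 0, 0], [-4, 0, 0, 0], [0, 0, 0, 0]])

```text
time_s: 6.5
eef_pos: [0.4868, 0.3017, 0.1473]
orientation: [0.548, 0.45, 0.546, -0.445]
wrist_force: [0.2, -0.2, -3.3]
width: 0.3
```

```bash
python3 -c "
from h import *
go(.508,-.0465,.15,-5.4)
f=grab_frame('scene'); crop(f,250,60,450,260,3,'s3.png')"
```

```text
t 6.5 tcp [0.4868 0.3017 0.1473] zang -78.55 Fw [ 0.15 -0.23 -3.26] w 0.3
delta tool cm [-0.37 -4.83 34.54] roll -73.15 tilt [ 0.0062  0.0032 -1.    ] q7 -2.15
```

View pics/s3.png

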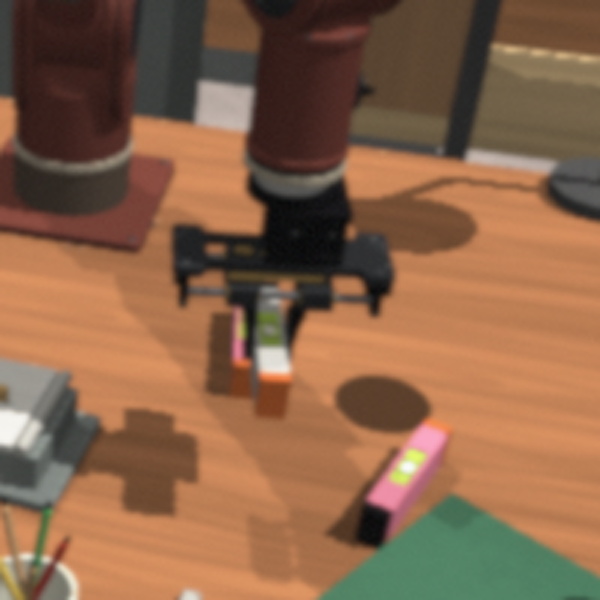

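drive_tool(steps=[[0, 0, 0, -6], [0, 0, 0, -10], [0, 0, 0, -10], [0, 0, 0, -10], [0, 0, 0, -10], [0, 0, 0, -10], [0, 0, 0, -10], [0, 0, 0, -7]])

```text
time_s: 7.55
eef_pos: [0.4845, 0.2996, 0.1417]
orientation: [0.706, 0.032, 0.707, -0.033]
wrist_force: [0.7, 0.2, -2.1]
width: 0.292
```

```bash
python3 -c "
from h import *
go(.508,-.0465,.15,-5.4)"
```

```text
t 7.55 tcp [0.4845 0.2996 0.1417] zang -5.28 Fw [ 0.65  0.21 -2.07] w 0.292
delta tool cm [ -0.81 -34.25   5.53] roll 0.12 tilt [-1.6e-03 -8.0e-04 -1.0e+00] q7 -0.94
```

drive_tool(steps=[[-1, -2.2, 0.3, 0], [0, -4.5, 0.7, 0], [0, -5, 0.8, 0], [0, -5, 0.8, 0], [0, -5, 0.8, 0], [0, -5, 0.8, 0], [0, -5, 0.8, 0], [0, -2.5, 0.5, 0]])

```text
time_s: 8.55
eef_pos: [0.5057, -0.049, 0.1518]
orientation: [0.706, 0.035, 0.707, -0.036]
wrist_force: [-0.0, 1.6, -2.8]
width: 0.298
```

drive_tool(steps=[[0, 0, 0, 0], [0, 0, 0, 0], [0, 0, 0, 0]])

```text
time_s: 8.93
eef_pos: [0.5065, -0.0444, 0.1524]
orientation: [0.706, 0.034, 0.706, -0.034]
wrist_force: [-0.5, 0.3, -3.0]
width: 0.295
```

```bash
python3 -c "
from h import *
go(.508,-.0465,.11,-5.4)
f=grab_frame('scene'); crop(f,120,80,320,240,4,'s4.png')
f=grab_frame('top'); crop(f,200,150,390,280,4,'t4.png')"
```

```text
t 8.93 tcp [ 0.5065 -0.0444  0.1524] zang -5.46 Fw [-0.48  0.3  -3.01] w 0.295
delta tool cm [ 4.24 -0.2   0.17] roll -0.06 tilt [-4.e-04  4.e-04 -1.e+00] q7 -0.18
```

View pics/s4.png

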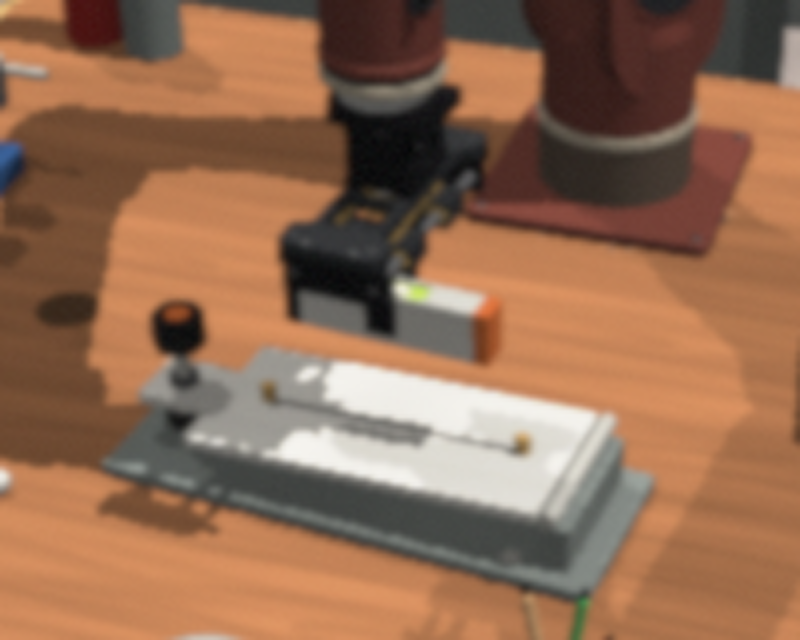

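View pics/t4.png

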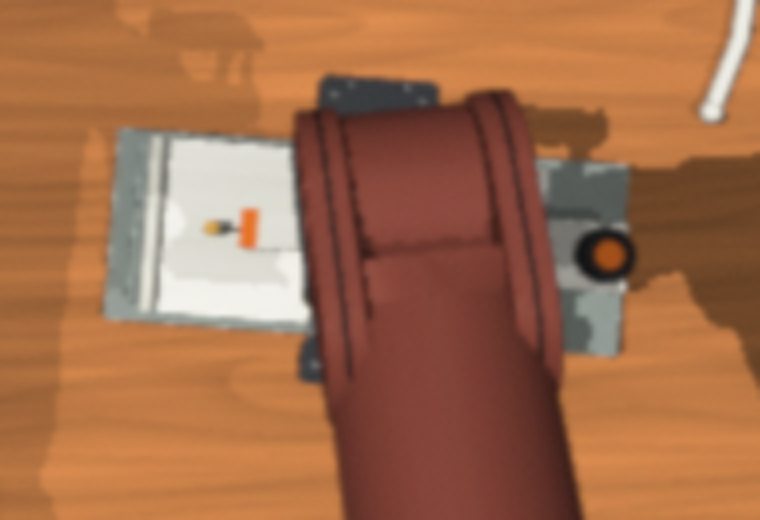

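```bash
python3 -c "
from h import *
p=ray('top',249/4+200-.4,228/4+150-.4,.182);print(p, p-np.array([.5065,-.0444,.182]))"
```

```text
[0.51232809 0.02837926 0.182     ] [ 5.82808798e-03  7.27792631e-02 -5.55111512e-17]
```

drive_tool(steps=[[1, -0.2, 0.1, 0], [2, 0, 0, 0], [2, 0, 0, 0], [1.2, 0, 0, 0], [0.5, 0, 0, 0], [0, 0, 0, 0], [0, 0, 0, 0]])

```text
time_s: 9.9
eef_pos: [0.508, -0.0477, 0.0862]
orientation: [0.707, 0.034, 0.706, -0.034]
wrist_force: [-0.1, -0.3, -2.7]
width: 0.301
```

```bash
python3 -c "
from h import *
go(.508,-.0475,.075,-5.4)
f=grab_frame('scene'); crop(f,140,120,320,240,4,'s5.png')"
```

```text
t 9.9 tcp [ 0.508  -0.0477  0.0862] zang -5.56 Fw [-0.09 -0.35 -2.74] w 0.301
delta tool cm [ 1.12  0.02 -0.  ] roll -0.16 tilt [ 1.e-03 -2.e-04 -1.e+00] q7 -0.23
```

View pics/s5.png

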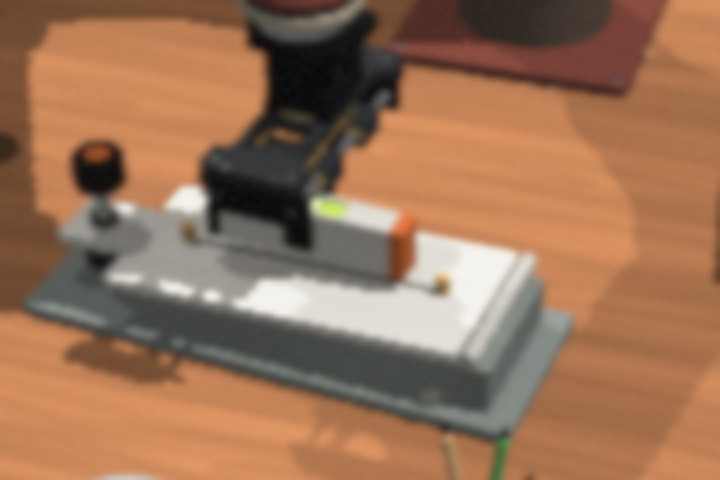

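Well aligned between the pegs. I'll lower slowly.

drive_tool(steps=[[0.3, 0, 0, 0], [0.3, 0, 0, 0], [0.2, 0, 0, 0], [0, 0, 0, 0], [0, 0, 0, 0]])

```text
time_s: 10.58
eef_pos: [0.5076, -0.0477, 0.0776]
orientation: [0.706, 0.034, 0.706, -0.034]
wrist_force: [0.9, -0.3, -3.2]
width: 0.301
```

drive_tool(steps=[[0.1, 0, 0, 0], [0.1, 0, 0, 0], [0, 0, 0, 0]])

```text
time_s: 10.95
eef_pos: [0.5074, -0.0477, 0.0755]
orientation: [0.706, 0.034, 0.706, -0.034]
wrist_force: [-0.1, -0.1, -2.5]
width: 0.298
```

drive_tool(steps=[[0.1, 0, 0, 0], [0.1, 0, 0, 0], [0, 0, 0, 0]])

```text
time_s: 11.32
eef_pos: [0.5076, -0.0479, 0.0737]
orientation: [0.706, 0.034, 0.706, -0.034]
wrist_force: [-0.4, -1.7, 0.3]
width: 0.298
```

drive_tool(steps=[[0, 0, 0, 0], [0, 0, 0, 0]])

```text
time_s: 11.58
eef_pos: [0.5076, -0.0478, 0.0736]
orientation: [0.706, 0.034, 0.706, -0.034]
wrist_force: [0.1, -1.8, 0.4]
width: 0.296
```

drive_tool(steps=[[0, 0, 0, 0], [0, 0, 0, 0], [0, 0, 0, 0], [0, 0, 0, 0], [0, 0, 0, 0], [0, 0, 0, 0]], jaw=0.6)

```text
time_s: 12.32
eef_pos: [0.5075, -0.0477, 0.0736]
orientation: [0.706, 0.034, 0.706, -0.034]
wrist_force: [-0.4, -0.2, 0.5]
width: 0.786
```

drive_tool(steps=[[-1, 0, 0, 0], [-2, 0, 0, 0], [-3, 0, 0, 0], [-3, -2, 0, 0], [0, -4, 0, 0], [0, -5, 0, 0], [0, -4, 0, 0], [0, 0, 0, 0]])

```text
time_s: 13.32
eef_pos: [0.4921, -0.2007, 0.164]
orientation: [0.706, 0.036, 0.706, -0.037]
wrist_force: [0.2, 0.9, 0.3]
width: 0.801
```

```bash
python3 -c "
from h import *
go(.490,-.2255,.15)
f=grab_frame('scene'); cv2.imwrite('pics/sc6.png',f); crop(f,140,100,320,240,4,'s6.png')
f=grab_frame('top'); cv2.imwrite('pics/tp6.png',f); crop(f,210,150,400,280,4,'t6.png')"
```

```text
t 13.32 tcp [ 0.4921 -0.2007  0.164 ] zang -5.88 Fw [0.17 0.87 0.32] w 0.801
delta tool cm [ 1.4  -2.49  0.04] roll None tilt [ 0.e+00 -8.e-04 -1.e+00] q7 0.12
```

View pics/s6.png

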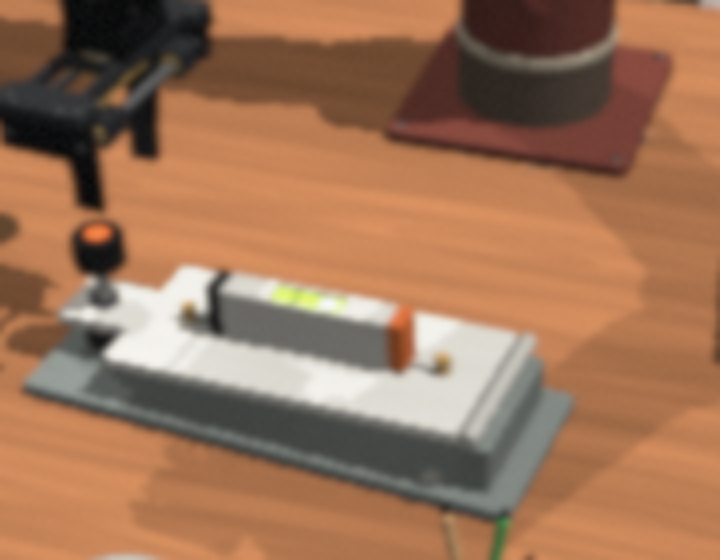

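View pics/t6.png

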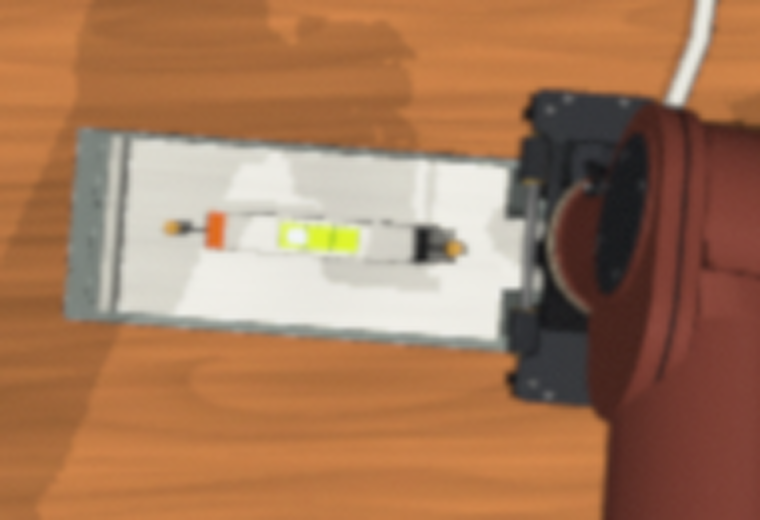

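```bash
cat >> h.py <<'E'
def meas(f,zt=.104):
    """level caps/bubble from top image"""
    x0,y0,x1,y1=240,190,330,225; k=6
    h=cv2.cvtColor(cv2.resize(f[y0:y1,x0:x1],None,fx=k,fy=k,interpolation=cv2.INTER_CUBIC),cv2.COLOR_BGR2HSV)
    def cen(m):
        n,l,st,c=cv2.connectedComponentsWithStats(m); 
        if n<2: return None,0
        i=1+np.argmax(st[1:,4]); return (c[i]+.5)/k-.5+[x0,y0],st[i,4]/k/k
    o,ao=cen(cv2.inRange(h,np.array((3,180,120)),np.array((15,255,255))))
    g=cv2.inRange(h,np.array((25,110,110)),np.array((45,255,255)))
    cs,_=cv2.findContours(g,0,1); pts=np.vstack([c for c in cs if cv2.contourArea(c)>40])
    r=cv2.minAreaRect(pts); b=(cv2.boxPoints(r)+.5)/k-.5+[x0,y0]
    vc=b.mean(0); hull=np.zeros_like(g); cv2.fillPoly(hull,[cv2.boxPoints(r).astype(int)],255)
    bub,ab=cen(cv2.inRange(h,np.array((0,0,200)),np.array((179,75,255)))&cv2.erode(hull,np.ones((9,9))))
    W=lambda p: ray('top',*p,zt)
    O,V=W(o),W(vc); u=(O-V)/np.linalg.norm(O-V)
    print('orange',o.round(1),ao,'vial',vc.round(2),r[1],'-> O',O.round(4),'V',V.round(4),'dist',np.linalg.norm(O-V).round(4),'ang',np.degrees(np.arctan2(u[1],u[0])).round(2))
    if bub is not None: print('bubble px',bub.round(2),ab,'offset mm',((W(bub)-V)@u*1000).round(2))
E
python3 -c "
from h import *
meas(cv2.imread('pics/tp6.png'),.1)"
```

```text
orange [263.4 207.1] 18.055555555555554 vial [289.3  208.98] (116.30471801757812, 35.056209564208984) -> O [0.5135 0.0244 0.1   ] V [ 0.5066 -0.05    0.1   ] dist 0.0747 ang 84.7
bubble px [283.79 208.61] 18.11111111111111 offset mm 15.85
```

drive_tool(steps=[[0, -1.5, 0, 0], [0, -1, 0, -8], [0, 0, 0, -10], [0, 0, 0, -10], [0, 0, 0, -10], [0, 0, 0, -10], [0, 0, 0, -10], [0, 0, 0, 0]])

```text
time_s: 14.42
eef_pos: [0.4907, -0.2219, 0.1637]
orientation: [0.634, -0.312, 0.634, 0.312]
wrist_force: [-0.7, 0.2, -0.3]
width: 0.799
```

drive_tool(steps=[[0, 0, 0, 0], [0, 0, 0, 0]])

```text
time_s: 14.68
eef_pos: [0.4906, -0.2219, 0.1636]
orientation: [0.635, -0.312, 0.635, 0.312]
wrist_force: [0.7, 0.1, -0.9]
width: 0.799
```

```bash
python3 -c "
from h import *
go(.490,-.2255,.082)
meas(grab_frame('top'),.1)
f=grab_frame('scene'); crop(f,100,60,280,240,3.3,'s7.png')"
```

```text
t 14.68 tcp [ 0.4906 -0.2219  0.1636] zang 52.32 Fw [ 0.67  0.14 -0.87] w 0.799
delta tool cm [ 8.16 -0.18 -0.32] roll None tilt [ 0. -0. -1.] q7 1.15
orange [263.4 207.2] 18.36111111111111 vial [289.31 208.97] (116.35464477539062, 35.10614776611328) -> O [0.5133 0.0244 0.1   ] V [ 0.5066 -0.05    0.1   ] dist 0.0747 ang 84.82
bubble px [283.8  208.61] 17.833333333333332 offset mm 15.84
```

View pics/s7.png

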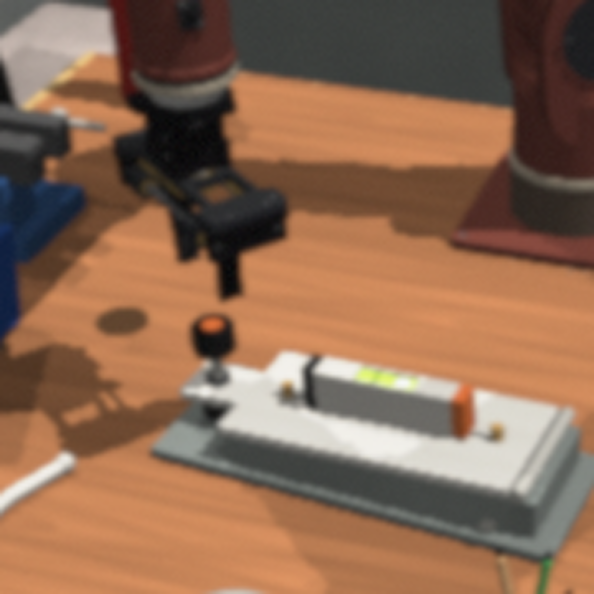

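drive_tool(steps=[[1, -0.2, -0.3, 0], [2, 0, 0, 0], [2, 0, 0, 0], [2, 0, 0, 0], [1.2, 0, 0, 0], [0, 0, 0, 0], [0, 0, 0, 0]])

```text
time_s: 15.65
eef_pos: [0.4907, -0.2256, 0.0821]
orientation: [0.635, -0.313, 0.634, 0.312]
wrist_force: [0.5, -0.5, -0.4]
width: 0.797
```

drive_tool(steps=[[0, 0, 0, 0], [0, 0, 0, 0], [0, 0, 0, 0], [0, 0, 0, 0], [0, 0, 0, 0], [0, 0, 0, 0]], jaw=-1, newtons=35)

```text
time_s: 16.4
eef_pos: [0.4909, -0.2249, 0.0817]
orientation: [0.635, -0.313, 0.634, 0.313]
wrist_force: [3.2, 3.6, 0.5]
width: 0.446
```

```bash
python3 -c "
from h import *
go(.490,-.2255,.082)
f=grab_frame('scene'); crop(f,100,60,280,240,3.3,'s8.png')"
```

```text
t 16.4 tcp [ 0.4909 -0.2249  0.0817] zang 52.47 Fw [3.18 3.64 0.5 ] w 0.446
delta tool cm [-0.03  0.03 -0.1 ] roll None tilt [ 9.e-04  5.e-04 -1.e+00] q7 1.1
```

View pics/s8.png

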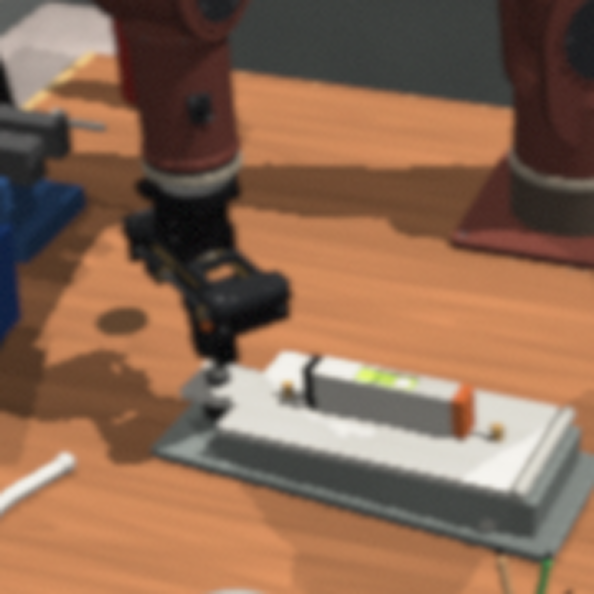

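drive_tool(steps=[[0, 0, 0.05, 5], [0, 0, 0, 8], [0, 0, 0, 8], [0, 0, 0, 8], [0, 0, 0, 5], [0, 0, 0, 0]])

```text
time_s: 17.2
eef_pos: [0.491, -0.2249, 0.0817]
orientation: [0.698, -0.114, 0.698, 0.114]
wrist_force: [2.5, 2.6, 0.6]
width: 0.448
```

```bash
python3 -c "
from h import *
go(.490,-.2255,.082)
print(bot.state()['ft_torque'].round(3))
meas(grab_frame('top'),.104)"
```

```text
t 17.2 tcp [ 0.491  -0.2249  0.0817] zang 18.48 Fw [2.49 2.64 0.55] w 0.448
delta tool cm [-0.03 -0.03 -0.11] roll None tilt [ 5.e-04  1.e-04 -1.e+00] q7 0.53
[ 0.654 -0.716 -0.131]
orange [263.3 207.2] 16.583333333333332 vial [289.08 209.  ] (117.48638153076172, 35.48103332519531) -> O [0.5132 0.0247 0.104 ] V [ 0.5064 -0.0491  0.104 ] dist 0.0741 ang 84.72
bubble px [284.45 208.67] 16.63888888888889 offset mm 13.3
```

drive_tool(steps=[[0, 0, 0, 6], [0, 0, 0, 8], [0, 0, 0, 8], [0, 0, 0, 8], [0, 0, 0, 8], [0, 0, 0, 8], [0, 0, 0, 4], [0, 0, 0, 0]])

```text
time_s: 18.25
eef_pos: [0.4911, -0.2249, 0.0817]
orientation: [0.681, 0.192, 0.68, -0.191]
wrist_force: [4.0, 2.5, -0.1]
width: 0.448
```

drive_tool(steps=[[0, 0, 0, 0], [0, 0, 0, 0], [0, 0, 0, 0], [0, 0, 0, 0], [0, 0, 0, 0], [0, 0, 0, 0], [0, 0, 0, 0], [0, 0, 0, 0]])

```text
time_s: 19.25
eef_pos: [0.4911, -0.2249, 0.0817]
orientation: [0.681, 0.191, 0.68, -0.191]
wrist_force: [4.7, 3.2, 0.2]
width: 0.452
```

drive_tool(steps=[[0, 0, 0, 0], [0, 0, 0, 0], [0, 0, 0, 0], [0, 0, 0, 0], [0, 0, 0, 0], [0, 0, 0, 0], [0, 0, 0, 0], [0, 0, 0, 0]])

```text
time_s: 20.25
eef_pos: [0.4911, -0.2249, 0.0817]
orientation: [0.681, 0.191, 0.68, -0.191]
wrist_force: [4.9, 3.5, -0.2]
width: 0.45
```

```bash
python3 -c "
from h import *
go(.490,-.2255,.082)
print(bot.state()['ft_torque'].round(3))
meas(grab_frame('top'),.107)"
```

```text
t 20.25 tcp [ 0.4911 -0.2249  0.0817] zang -31.38 Fw [ 4.93  3.55 -0.18] w 0.45
delta tool cm [-0.03 -0.11 -0.06] roll None tilt [ 9.e-04  4.e-04 -1.e+00] q7 -0.3
[ 0.744 -0.931 -0.117]
orange [263.1 207.1] 13.75 vial [288.88 208.85] (116.52151489257812, 35.15052032470703) -> O [0.5134 0.0253 0.107 ] V [ 0.5068 -0.0483  0.107 ] dist 0.0739 ang 84.89
bubble px [287.43 208.96] 16.22222222222222 offset mm 4.1
```

drive_tool(steps=[[0, 0, 0, 6], [0, 0, 0, 8], [0, 0, 0, 8], [0, 0, 0, 4], [0, 0, 0, 0], [0, 0, 0, 0], [0, 0, 0, 0], [0, 0, 0, 0]])

```text
time_s: 21.3
eef_pos: [0.4912, -0.2249, 0.0817]
orientation: [0.621, 0.34, 0.62, -0.339]
wrist_force: [3.7, 3.0, 0.1]
width: 0.45
```

drive_tool(steps=[[0, 0, 0, 0], [0, 0, 0, 0], [0, 0, 0, 0], [0, 0, 0, 0], [0, 0, 0, 0], [0, 0, 0, 0], [0, 0, 0, 0], [0, 0, 0, 0]])

```text
time_s: 22.3
eef_pos: [0.4912, -0.2249, 0.0817]
orientation: [0.621, 0.34, 0.62, -0.339]
wrist_force: [3.9, 3.0, -0.6]
width: 0.455
```

drive_tool(steps=[[0, 0, 0, 0], [0, 0, 0, 0], [0, 0, 0, 0], [0, 0, 0, 0]])

```text
time_s: 22.8
eef_pos: [0.4912, -0.225, 0.0817]
orientation: [0.621, 0.34, 0.62, -0.339]
wrist_force: [4.3, 2.9, -0.2]
width: 0.452
```

```bash
python3 -c "
from h import *
go(.490,-.2255,.082)
f=grab_frame('top');meas(f,.107); crop(f,250,190,330,230,8,'t9.png')"
```

```text
t 22.8 tcp [ 0.4912 -0.225   0.0817] zang -57.38 Fw [ 4.32  2.93 -0.18] w 0.452
delta tool cm [-0.03 -0.13 -0.02] roll None tilt [ 1.1e-03  2.0e-04 -1.0e+00] q7 -0.74
orange [262.9 207.1] 13.388888888888888 vial [288.72 208.82] (116.75410461425781, 35.09491729736328) -> O [0.5133 0.0258 0.107 ] V [ 0.5069 -0.0478  0.107 ] dist 0.0739 ang 85.01
bubble px [288.55 209.01] 15.583333333333334 offset mm 0.43
```

View pics/t9.png

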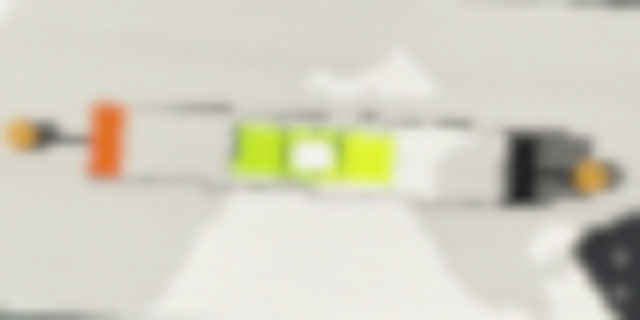

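drive_tool(steps=[[0, 0, 0, 0], [0, 0, 0, 0], [0, 0, 0, 0], [0, 0, 0, 0], [-1, 0, 0, 0], [-2, 0, 0, 0], [-3, 0, 0, 0], [-3, 0, 0, 0]], jaw=0.6)

```text
time_s: 23.85
eef_pos: [0.4906, -0.225, 0.1732]
orientation: [0.62, 0.34, 0.62, -0.34]
wrist_force: [1.2, -0.2, -0.5]
width: 0.8
```

drive_tool(steps=[[0, 0, 0, -8], [0, 0, 0, -10], [0, 0, 0, -10], [0, 0, 0, -10], [0, 0, 0, -10], [0, 0, 0, -4], [0, 0, 0, 0]], jaw=-1)

```text
time_s: 24.72
eef_pos: [0.4907, -0.2252, 0.1722]
orientation: [0.706, 0.034, 0.706, -0.035]
wrist_force: [0.0, 0.1, -0.3]
width: 0.088
```

```bash
python3 -c "
from h import *
go(.5028,-.0925,.15)
f=grab_frame('top');meas(f,.107)
f=grab_frame('scene'); crop(f,120,80,300,240,4,'s10.png')"
```

```text
t 24.73 tcp [ 0.4907 -0.2252  0.1722] zang -5.59 Fw [ 0.    0.12 -0.27] w 0.088
delta tool cm [ 2.22 13.33 -0.09] roll None tilt [ 5.e-04 -4.e-04 -1.e+00] q7 0.18
orange [262.9 207.1] 13.555555555555555 vial [288.77 208.89] (116.14500427246094, 34.16181945800781) -> O [0.5134 0.0258 0.107 ] V [ 0.5067 -0.048   0.107 ] dist 0.0741 ang 84.82
bubble px [288.59 208.99] 17.47222222222222 offset mm 0.52
```

View pics/s10.png

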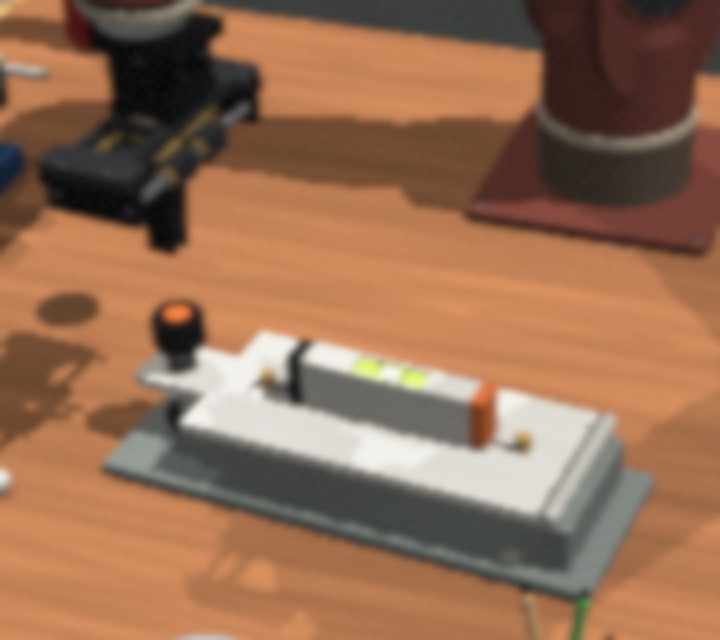

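drive_tool(steps=[[0, 2, 0, 0], [0, 4, 0, 0], [0, 4, 0, 0], [0.5, 3.3, 0, 0], [1, 0, 0, 0], [1, 0, 0, 0], [1, 0, 0, 0], [0, 0, 0, 0]])

```text
time_s: 25.82
eef_pos: [0.5028, -0.0933, 0.1355]
orientation: [0.706, 0.035, 0.707, -0.035]
wrist_force: [0.1, 0.2, -0.6]
width: 0.008
```

drive_tool(steps=[[0, 0, 0, 0], [0, 0, 0, 0], [0, 0, 0, 0]])

```text
time_s: 26.2
eef_pos: [0.5037, -0.0928, 0.1368]
orientation: [0.706, 0.034, 0.706, -0.034]
wrist_force: [0.2, -0.1, 0.0]
width: 0.003
```

```bash
python3 -c "
from h import *
go(.5028,-.0925,.108)
f=grab_frame('scene'); crop(f,140,100,300,240,4,'s11.png')"
```

```text
t 26.2 tcp [ 0.5037 -0.0928  0.1368] zang -5.57 Fw [ 0.24 -0.12  0.02] w 0.003
delta tool cm [ 2.88  0.02 -0.09] roll None tilt [ 4.e-04 -1.e-04 -1.e+00] q7 -0.08
```

View pics/s11.png

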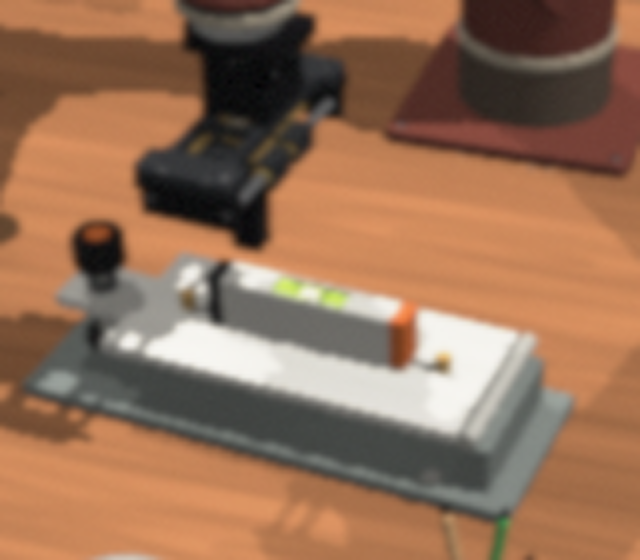

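drive_tool(steps=[[1, 0, -0.1, 0], [1, 0, 0, 0], [0.4, 0, 0, 0], [0.2, 0, 0, 0], [0, 0, 0, 0], [0, 0, 0, 0]])

```text
time_s: 27.0
eef_pos: [0.5027, -0.0926, 0.1108]
orientation: [0.706, 0.034, 0.706, -0.034]
wrist_force: [0.5, -0.7, 0.1]
width: 0.0
```

drive_tool(steps=[[0.1, 0, 0, 0], [0, 0, 0, 0], [0.1, 0, 0, 0], [0, 0, 0, 0]])

```text
time_s: 27.5
eef_pos: [0.5025, -0.0926, 0.1085]
orientation: [0.706, 0.034, 0.706, -0.034]
wrist_force: [0.1, -0.5, 0.8]
width: 0.008
```

drive_tool(steps=[[0.1, 0, 0, 0], [0, 0, 0, 0], [0, 0, 0, 0]])

```text
time_s: 27.88
eef_pos: [0.5025, -0.0926, 0.1075]
orientation: [0.706, 0.034, 0.706, -0.034]
wrist_force: [0.4, -0.2, -0.1]
width: 0.002
```

drive_tool(steps=[[0.05, 0, 0, 0], [0, 0, 0, 0], [0, 0, 0, 0]])

```text
time_s: 28.25
eef_pos: [0.5026, -0.0926, 0.1074]
orientation: [0.706, 0.034, 0.706, -0.034]
wrist_force: [-2.2, 0.8, 5.8]
width: 0.009
```

drive_tool(steps=[[0.03, 0, 0, 0], [0, 0, 0, 0], [0, 0, 0, 0], [0, 0, 0, 0]])

```text
time_s: 28.75
eef_pos: [0.5027, -0.0927, 0.1074]
orientation: [0.706, 0.034, 0.706, -0.034]
wrist_force: [-3.1, 0.5, 7.9]
width: 0.004
```

drive_tool(steps=[[0, 0, 0, 0], [0, 0, 0, 0], [0, 0, 0, 0], [0, 0, 0, 0], [0, 0, 0, 0], [0, 0, 0, 0], [0, 0, 0, 0], [0, 0, 0, 0]])

```text
time_s: 29.75
eef_pos: [0.5027, -0.0926, 0.1074]
orientation: [0.706, 0.034, 0.706, -0.034]
wrist_force: [-3.2, 0.6, 8.8]
width: 0.005
```

```bash
python3 -c "
from h import *
go(.5028,-.0925,.108)
f=grab_frame('scene'); crop(f,170,140,270,210,8,'s12.png')
f=grab_frame('top'); crop(f,230,170,360,250,6,'t12.png')"
```

```text
t 29.75 tcp [ 0.5027 -0.0926  0.1074] zang -5.56 Fw [-3.17  0.6   8.76] w 0.005
delta tool cm [-0.06  0.01  0.01] roll None tilt [ 4.e-04 -3.e-04 -1.e+00] q7 -0.1
```

View pics/s12.png

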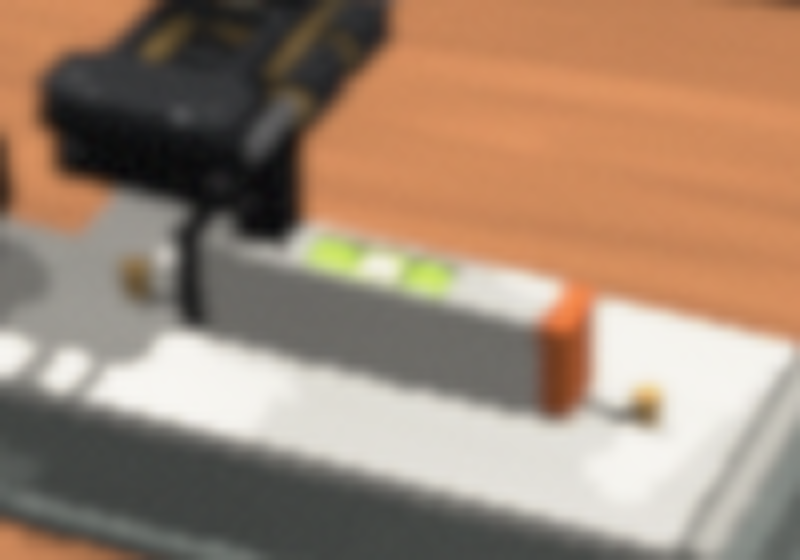

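View pics/t12.png

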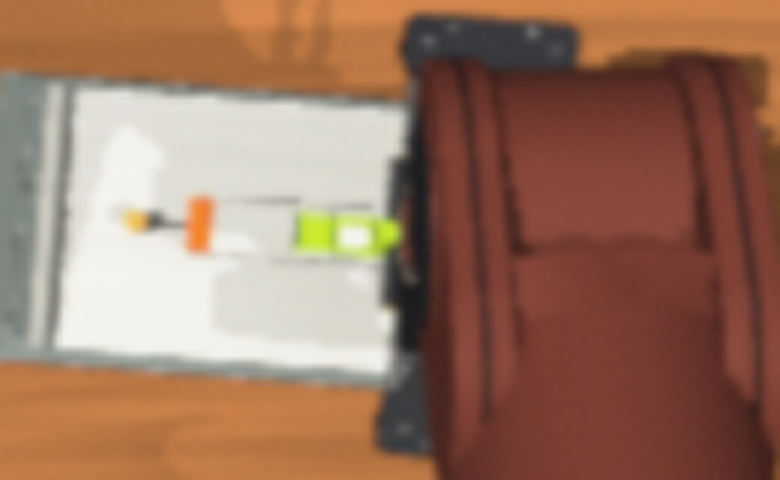

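drive_tool(steps=[[0.01, 0, -0.02, 0], [0, 0, 0, 0], [0, 0, 0, 0], [0, 0, 0, 0], [0, 0, 0, 0], [0, 0, 0, 0]])

```text
time_s: 30.6
eef_pos: [0.5026, -0.0926, 0.1074]
orientation: [0.707, 0.034, 0.706, -0.034]
wrist_force: [-2.8, 0.2, 8.9]
width: 0.009
```

drive_tool(steps=[[0, 0, 0, 0], [0, 0, 0, 0], [0, 0, 0, 0], [0, 0, 0, 0], [0, 0, 0, 0], [0, 0, 0, 0], [0, 0, 0, 0], [0, 0, 0, 0]])

```text
time_s: 31.6
eef_pos: [0.5026, -0.0926, 0.1073]
orientation: [0.707, 0.034, 0.706, -0.034]
wrist_force: [-2.4, 0.1, 8.0]
width: 0.006
```

```bash
python3 -c "
from h import *
go(.5028,-.0925,.108)
f=grab_frame('scene'); crop(f,170,140,270,210,8,'s13.png')
f=grab_frame('top')
x0,y0=240,190
h=cv2.cvtColor(cv2.resize(f[190:225,255:300],None,fx=6,fy=6,interpolation=cv2.INTER_CUBIC),cv2.COLOR_BGR2HSV)
m=cv2.inRange(h,np.array((3,180,120)),np.array((15,255,255)));k,l,st,c=cv2.connectedComponentsWithStats(m);i=1+np.argmax(st[1:,4]);o=(c[i]+.5)/6-.5+[255,190]
hull=np.zeros_like(m);u=lambda a,b:(int((a-255+.5)*6),int((b-190+.5)*6));cv2.circle(hull,u(288.6,209),20,255,-1)
m=cv2.inRange(h,np.array((0,0,200)),np.array((179,75,255)))&hull;k,l,st,c=cv2.connectedComponentsWithStats(m);i=1+np.argmax(st[1:,4]);b=(c[i]+.5)/6-.5+[255,190]
O,B=ray('top',*o,.107),ray('top',*b,.107);print(o,b,O,B,'bubble offset mm',(np.linalg.norm(O-B)-.0741)*-1000)
"
```

```text
t 31.6 tcp [ 0.5026 -0.0926  0.1073] zang -5.57 Fw [-2.42  0.14  8.02] w 0.006
delta tool cm [-0.07  0.01  0.02] roll None tilt [ 6.e-04 -3.e-04 -1.e+00] q7 -0.1
[262.84978769 206.98319179] [288.54311343 208.9849537 ] [0.51372552 0.02587404 0.107     ] [ 0.50642038 -0.04733126  0.107     ] bubble offset mm 0.5311148113648217
```

View pics/s13.png

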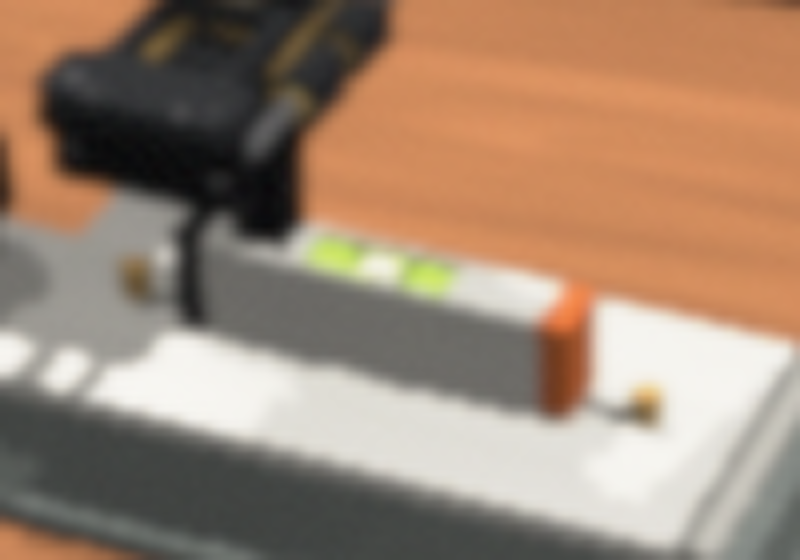

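drive_tool(steps=[[0.03, 0, 0, 0], [0, 0, 0, 0], [0, 0, 0, 0], [0, 0, 0, 0], [0, 0, 0, 0], [0, 0, 0, 0], [0, 0, 0, 0], [0, 0, 0, 0]])

```text
time_s: 32.7
eef_pos: [0.5027, -0.0926, 0.1074]
orientation: [0.707, 0.034, 0.706, -0.034]
wrist_force: [-4.0, 1.2, 11.7]
width: 0.003
```

drive_tool(steps=[[0, 0, 0, 0], [0, 0, 0, 0], [0, 0, 0, 0], [0, 0, 0, 0], [0, 0, 0, 0], [0, 0, 0, 0], [0, 0, 0, 0], [0, 0, 0, 0]])

```text
time_s: 33.7
eef_pos: [0.5027, -0.0927, 0.1073]
orientation: [0.707, 0.034, 0.706, -0.035]
wrist_force: [-4.3, 0.3, 11.4]
width: 0.01
```

Steady at about 11 N with the bubble centred, so I'm handing it in.

```bash
python3 -c "
from rig import bot
print(bot.close_job()); s=bot.state(); print(s['time_s'],s['wrist_force'])"
```

```text
the job is handed in; nothing more can be done
None
the job is handed in; nothing more can be done
```

The job is handed in with the spirit level still pressed onto the shelf and the bubble centred; no verdict was reported.

I stood the white level on the black line about 2 mm lengthwise from the midpoint and within about 1 degree of the line, and let go. I then turned the knob about 110° clockwise and pressed down with the closed fingers near the black end.

**Last checks:**
- **Bubble:** it measured +0.5 mm from centre both before the press and at about 8 N of press. I did not photograph it again after the final 0.3 mm push.
- **Press:** about 11 N down on the level, steady over the last second, so about 14 N on the shelf with its weight. There was also a sideways pull of about 4 N. The arm did not shift measurably, and the level had not moved in the last picture, taken before that push.
- **Time:** 33.7 s when handed in. I took no final picture of the other bench objects, but the arm's route stayed clear of them.
- **Camera disagreement:** the two cameras differed by up to about 9 mm on the pegs and about 5 mm on the level. I relied on the top camera, whose measurements fitted the known 210 mm peg spacing and 178 mm knob distance.

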